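# Bring the red-lidded bearing jar to the front of the router-bit carousel and hold it there

### The arm

A 6-joint arm with a two-finger parallel gripper is mounted at the origin on the work surface. World frame = base frame: x ahead of the robot, y to its left, z up, the work surface at z = 0. Lengths are in mm, angles in rad, forces in N, time in s.
With the tool pointing down it reaches from about 275 to 1000 mm from the base axis. Payload 8.4 kg.
Tool frame: the origin (TCP) lies on the centre line of the jaws, within the pads' length; the fingertips stand 17 mm ahead of it and the grasp point (between the pads) lies 2 mm behind it (r.tcp_to_tips is the z of the fingertips in the tool frame, in mm); z points along the fingers, y is the direction in which the jaws open and shut (so a half turn about z gives the same grasp; the last joint's range is limited). The gripper opens to 85 mm and grips with 20 to 120 N. Pads are 22 mm wide; open, the fingers measure 114 mm over their backs; the gripper's body (76 mm by 85 mm) begins 54 mm behind the grasp point. The pads swing forward as they close: fully open they stand 13 mm farther back than shut.
Start: joints at [1.169, 0.353, 1.633, -0, 1.155, -0.002], TCP at [243.27, 575.715, 248.281] pointing down, gripper open.
Joint ranges: [-2.63, 2.63], [-0.92, 2.1], [0.06, 2.66], [-1.3, 4.44], [0, 2.69], [-3.02, 3.02]. Speed limits (rad/s): [2.22, 2.22, 2.79, 3.14, 3.14, 3.14].

### API

Orientations are given as [roll, pitch, yaw] about the fixed x, y, z axes, in that order (R = Rz(yaw) Ry(pitch) Rx(roll)).
In Python, from rig import r, cams, job gives the robot as it stands.
- The arm moves only by the tool drive_tool, never from a script. Its argument "deltas" is a list of rows, each a list of 4 numbers: the shift along the tool's x, y, z in cm, then the turn about the tool's z in rad. In form: [[x, y, z, roll], ...]. A call has 1 to 12 rows; each row shifts and turns the commanded pose from where the row before left it, along the tool's axes as they then stand; what a row does not reach is not made up. A row lasts 1/12 s, in which the tool goes at most 41.7 mm and 7.16 degrees, less where a joint would pass 70% of its speed; a pose out of reach is approached as far as the arm can. A call with a gripper value outside its range is refused whole. "jaw" is the closure, from 0 (fully open) to 1 (shut), set as the call begins (left out, the last holds). The fingers move at their own pace and stop on an object; "force" is the grip in N (left out, the last holds). Time passes only in rows, so rows that do not move let the fingers close. It gives the time, the measured TCP pose, the force and the opening at its end, in the units of the state.
- r.sense(): the state, without advancing time (a new reading comes with each control period).
- cams.grab_frame(name): name is "scene" or "top"; returns (picture, depth): 420x560x3 uint8, red, green, blue; 420x560 float32, mm along the optical axis (not along the pixel's ray), 0 where there is no reading.
- cams.camera_params(name): a dict with "fx", "fy", "cx", "cy" (pixels), "k1" (the pictures are not rectified: a ray, as slopes to the right and down, at radius r is drawn at 1 + k1 r^2 times it, then the intrinsics apply), "R" (3x3) and "t" (3): a world point X has camera coordinates R X + t. Camera axes: x right, y down, z forward; pixel columns grow to the right and rows downward; lengths in mm; the calibration is good to about 2 mm. A picture is of the moment at which its call begins. camera_params takes no time and is no camera call.
- job.sign_off(): hands the job in, once; it reports no verdict.
The state is a dict: "clock": time; "qpos": joint angles; "qvel": joint speeds; "joint_efforts": joint torques, N m; "eef_pos": TCP position; "tcp_rot": TCP orientation; "contact_force": force on the tool from outside, world axes, zero at the start; "wrist_torque": the same for the moment, N m; "opening": opening from 0.0 (shut) to 1.0 (fully open).
Only numpy, scipy, OpenCV 4.12 (cv2) and the standard library are available. Lean on these libraries where they do the work, as an engineer would, in place of code of your own. Each camera call takes 0.05 s, during which the arm holds its last target. There are 200 camera calls.

### The job

Set the jar with the red lid gently, upright and centred, on the small raised green stand of the router-bit carousel and let go of it. Then take the carousel's upright black handle between the fingers and turn the carousel by it until the stand with the jar faces the yellow pointer on the base. Finish while still gripping the handle, holding the carousel still there with the jar standing on its stand; leave the other things on the bench where they are and never tip the jar over.

Things in the scene. Friction and masses are not known exactly. Their poses are not given: they have to be found in the camera images.
- red_jar_mid (a point): Centre, half-way up, of the jar to be moved: an upright round clear plastic jar with a red screw lid and steel bearings inside, 44 mm in diameter all the way up, 60 mm tall, 0.13 to 0.25 kg, standing loose on the bench. Its z axis is the jar's axis.
- red_jar: The same jar; origin at the centre of its underside, z up along its axis.
- carousel (a joint): Angle of the carousel about its vertical axle, rad, growing counter-clockwise seen from above. At 0 (and equally at 6.283) the green stand faces the yellow pointer; it starts somewhere from 0.9 to 5.38 and can turn either way (travel -3.2 to 9.5). It turns lightly (about 0.03 N m of friction) and has no detents.
- carousel_base: The carousel: fixed dark base and a turning plywood disc 240 mm across, 25 mm thick, top 55 mm above the bench. On the disc, 90 mm from the axle, are fixed router bits (up to 53 mm above the disc) at 60, 115, 245 and 300 degrees and the stand at 180 degrees, counter-clockwise from the handle. Origin: on the axle at bench height; own -x points to the yellow pointer.
- stand_top (a point): Centre of the top of the carousel's green stand: a round post 36 mm in diameter, standing 30 mm above the disc, flat top 85 mm above the bench, 90 mm from the axle. It turns with the carousel.
- handle_grip (a point): Point to grip on the handle: an upright black cylinder 26 mm in diameter, from 85 to 155 mm above the bench, 100 mm from the axle, opposite the stand. The point is on its axis, 135 mm above the bench (20 mm below its top). It goes round with the carousel and spins freely on its own pin, so it can be led round the axle without turning the gripper.
- handle: The same black handle; origin at the centre of its underside, 85 mm above the bench.
- pivot (a point): Point on the carousel's axle, 55 mm above the bench (the disc's top). It does not move.
- front_mark (a point): Where the centre of the stand's top must come: 90 mm from the axle towards the yellow pointer, 85 mm above the bench, fixed. The yellow pointer is an arrow on a dark wooden tongue that sticks out from under the disc, towards the robot (up to 0.6 rad to either side), 125 to 177 mm from the axle, its top 26 mm above the bench.
- yellow_jar_mid (a point): Centre of a bystander: an equal jar with a yellow lid. Leave it alone.
- blue_jar_mid (a point): Centre of a bystander: an equal jar with a blue lid. Leave it alone.
- wrench: Bystander: steel wrench 170 mm long lying on the bench to the robot's right.
- brush: Bystander: bench brush lying on the bench to the far right of the carousel.
- offcut: Bystander: brown wood offcut 70 x 110 x 35 mm on the far side of the bench.
- push_block: Bystander: orange push block 60 x 140 x 30 mm lying flat on the near left of the bench.

How it is judged (in metres and radians):
On the way, in this order (a step that is already met when the one before it is completed fails the run):
1. the red-lidded jar stands upright and released on the green stand, while the stand is still away from the pointer (horizontal distance between red_jar_mid and stand_top below 0.012 m and z of red_jar_mid in the frame of stand_top between 0.025 and 0.036 m and angle between red_jar's own z axis and vertical below 0.12 rad and contact force between red_jar and the fingers below 0.1 N and contact force between red_jar and carousel_base above 0.3 N and horizontal distance between stand_top and front_mark above 0.03 m), for 0.2 s.
2. the handle is gripped between the fingers before the stand faces the pointer (contact force between the fingers and handle above 2 N and horizontal distance between the grasp point and handle_grip below 0.025 m and z of the grasp point in the frame of handle_grip below 0.032 m and horizontal distance between stand_top and front_mark above 0.03 m), for 0.1 s.
At the end, for the whole second after the job is handed in: Jar upright (0.12 rad) on the stand, axes within 12 mm, borne by it alone, not by the fingers; stand within 10 mm (6 degrees) of facing the pointer; carousel still (0.06 rad/s); fingers round the handle, grasp point within 25 mm of its axis, at most 12 mm above its top, over 2 N (horizontal distance between red_jar_mid and stand_top below 0.012 m and z of red_jar_mid in the frame of stand_top between 0.025 and 0.036 m and angle between red_jar's own z axis and vertical below 0.12 rad and contact force between red_jar and the fingers below 0.1 N and contact force between red_jar and carousel_base above 0.3 N and contact force between the fingers and handle above 2 N and horizontal distance between the grasp point and handle_grip below 0.025 m and z of the grasp point in the frame of handle_grip below 0.032 m and horizontal distance between stand_top and front_mark below 0.01 m and velocity of joint carousel between -0.06 and 0.06 rad/s); the arm keeps its last pose, push and grip.
It fails at once if the red-lidded jar tipped over (angle between red_jar's own z axis and vertical above 0.7 rad).
It fails at once if the red-lidded jar let fall from more than 12 mm above the stand (height (world z) of red_jar_mid above 0.127 m and contact force between red_jar and anything else below 0.005 N).
It fails at once if another thing on the bench moved by more than 30 mm (distance of any of yellow_jar_mid, blue_jar_mid, wrench, brush, offcut, push_block from where it was at the start of the episode above 0.03 m).
It also fails if it takes over 61 s, if anything falls off the work surface, if the arm or the gripper's body presses on something with over 40 N, if the wrist force passes 120 N, or if a joint passes its speed limit or range.

## Working session

There is one attempt and no reset: what is moved stays moved. The work goes in short steps, Python scripts to look and compute and a tool call to move; the robot and the scene stay as the last step left them, time stands still between calls to the robot, and variables do not carry over. Pictures are saved under pics/ and viewed, about 8 in all and at most 12, crops included, and the job is handed in when it is done.

Besides the shell and the picture viewer there is one more tool, called after "Emit:" as a command line: name --pt "numbers of a row" for each row, then --argument value for the rest. drive_tool: Moves the arm, as the interface text tells. Its arguments: {"type":"object","properties":{"deltas":{"type":"array"},"jaw":{"type":"number"},"force":{"type":"number"}},"required":["deltas"]}

```bash
ls; mkdir -p pics
cat > h.py <<'E'
import numpy as np, cv2
from rig import r, cams, job
def cloud(name):
    im,d=cams.grab_frame(name); p=cams.camera_params(name)
    v,u=np.mgrid[:420,:560]
    K=np.array([[p['fx'],0,p['cx']],[0,p['fy'],p['cy']],[0,0,1]])
    n=cv2.undistortPoints(np.stack([u,v],-1).reshape(-1,1,2).astype(np.float32),K,np.array([p['k1'],0,0,0.])).reshape(420,560,2)
    C=np.dstack([n[...,0]*d,n[...,1]*d,d])
    W=(C-np.array(p['t']))@np.array(p['R'])
    W[d==0]=np.nan
    return im,W
def circ(P):
    A=np.c_[2*P,np.ones(len(P))]; s=np.linalg.lstsq(A,(P**2).sum(1),rcond=None)[0]
    return s[:2],np.sqrt(s[2]+s[0]**2+s[1]**2)
E
python3 - <<'E'
from h import *
for n in("scene","top"):
    im,W=cloud(n); cv2.imwrite(f"pics/{n}0.png",im[...,::-1]); np.savez(f"{n}0.npz",im=im,W=W)
    print(n,{k:np.round(v,3).tolist() for k,v in cams.camera_params(n).items()})
print(r.sense())
E
```

```text
pics
scene {'fx': 453.286, 'fy': 453.286, 'cx': 273.98, 'cy': 212.179, 'k1': 0.047, 'R': [[-0.571, 0.821, 0.016], [0.587, 0.421, -0.691], [-0.574, -0.385, -0.723]], 't': [311.489, -209.241, 1670.811]}
top {'fx': 416.303, 'fy': 416.303, 'cx': 281.018, 'cy': 205.232, 'k1': -0.035, 'R': [[0.021, -1.0, 0.024], [-0.988, -0.024, -0.15], [0.15, -0.02, -0.988]], 't': [-55.329, 518.327, 1206.474]}
{'clock': 0.1, 'qpos': array([ 1.16857629e+00,  3.53588301e-01,  1.63406139e+00,  1.13698856e-05,
        1.15519682e+00, -2.43161026e-03]), 'qvel': array([-0.00097287, -0.00245493, -0.00015562,  0.00094539,  0.00026739,
       -0.00049956]), 'joint_efforts': array([-2.30955746e-03, -6.06364989e+01, -3.42817247e+01, -1.88269837e-04,
        4.02306381e-03,  1.65699134e-05]), 'eef_pos': array([243.12057162, 575.33408345, 247.63016694]), 'tcp_rot': array([-3.14033883e+00, -1.34450943e-05,  2.74179962e+00]), 'contact_force': array([ 0.09152528,  0.66477776, -0.11166397]), 'wrist_torque': array([ 0.01735973, -0.02790372, -0.04553974]), 'opening': 1.0034684469468114}
```

View pics/top0.png

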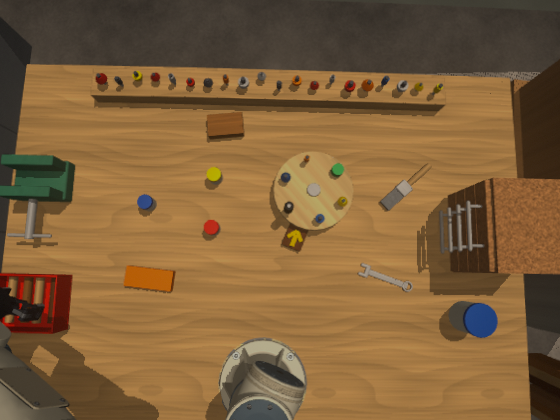

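View pics/scene0.png

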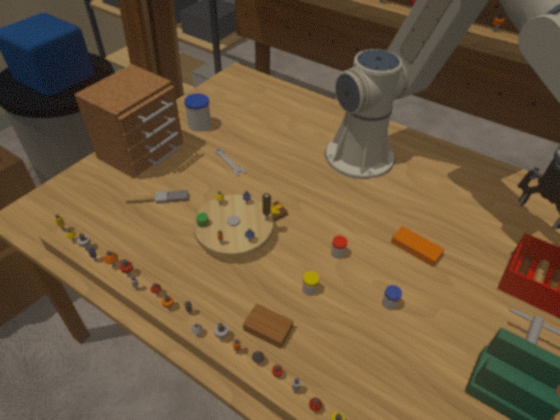

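The top view shows the red lid at (211,228), the stand at (338,170), the handle at (289,207), the hub at (314,190) and the arrow at (295,237). Next I'll measure these.

```bash
cat >> h.py <<'E'
def near(W,c,rad,z0,z1):
    return (np.hypot(W[...,0]-c[0],W[...,1]-c[1])<rad)&(W[...,2]>z0)&(W[...,2]<z1)
def hsv(im): return cv2.cvtColor(im,cv2.COLOR_RGB2HSV).astype(int)
def cen(P):  # min enclosing-circle centre
    c,rr=cv2.minEnclosingCircle(P[:,:2].astype(np.float32)); return np.round(c,1),round(rr,1)
def rep(name,im,W,z):
    H=hsv(im); h,s,v=H[...,0],H[...,1],H[...,2]
    for lab,px in z.items():
        c=W[px[1],px[0]]
        P=W[near(W,c,32,c[2]-5,c[2]+6)]
        print(name,lab,np.round(c,1),len(P),'mean',np.round(P.mean(0),1),'enc',cen(P))
E
python3 - <<'E'
from h import *
a=np.load('top0.npz'); im,W=a['im'],a['W']
rep('top',im,W,dict(red=(211,228),yel=(214,175),blue=(146,202),stand=(338,170),handle=(288,207),hub=(314,190)))
P=W[near(W,W[190,314],150,50,60)]; print('disc',cen(P))
H=hsv(im); m=(H[...,0]>20)&(H[...,0]<33)&(H[...,1]>190)&(H[...,2]>120); m[:222]=0;m[260:]=0;m[:,:270]=0;m[:,320:]=0
print('arrow',m.sum(),np.nanmean(W[m],0))
m2=near(W,W[190,314],185,18,34)&(H[...,2]<200); m2[:215]=0; print('tongue',m2.sum(),np.nanmean(W[m2],0))
b=np.load('scene0.npz'); im,W=b['im'],b['W']
rep('sc',im,W,dict(red=(340,242),yel=(311,279),stand=(202,218),handle=(266,195),hub=(233,221)))
P=W[near(W,W[221,233],150,50,60)]; print('disc',cen(P))
for n in('top','scene'):
  a=np.load(n+'0.npz'); im,W=a['im'],a['W'];H=hsv(im)
  g=(H[...,0]>55)&(H[...,0]<90)&(H[...,1]>110)&(W[...,2]>79)&(W[...,2]<93)&(W[...,0]<800)&(abs(W[...,1])<300); print(n,'green',g.sum(),cen(W[g]),np.nanmean(W[g],0))
  R=((H[...,0]<8)|(H[...,0]>172))&(H[...,1]>120)&(W[...,2]>54)&(W[...,2]<66)&(abs(W[...,1])<300)&(W[...,0]<560); print('red',R.sum(),cen(W[R]),np.nanmean(W[R],0))
  B=(H[...,2]<90)&(W[...,2]>146)&(W[...,2]<165)&(W[...,0]>300)&(W[...,0]<800)&(abs(W[...,1])<300); print('hand',B.sum(),cen(W[B]) if B.any() else 0,np.nanmean(W[B],0))
E
```

```text
top red [444.5 159.3  59.2] 173 mean [447.4 159.2  59.2] enc (array([447.7, 159.5]), 21.7)
top yel [601.7 157.   62.9] 125 mean [606.1 158.1  60.3] enc (array([605.6, 158.7]), 21.6)
top blue [516.2 352.8  61.3] 161 mean [517.5 358.9  59.6] enc (array([517.9, 359.1]), 22.0)
top stand [ 621.7 -208.2   82.5] 114 mean [ 623.6 -205.1   83.9] enc (array([ 623.9, -205.4]), 17.8)
top handle [497.1 -60.4 157.6] 60 mean [500.2 -63.  155.2] enc (array([500.2, -63.1]), 12.2)
top hub [ 563.6 -139.9   64.1] 138 mean [ 565.  -140.    62.7] enc (array([ 560.7, -142.8]), 28.7)
disc (array([ 565.8, -138. ]), 119.5)
arrow 151 [426.42587254 -86.19260031  24.67453783]
tongue 347 [425.34283504 -88.29578156  22.65731492]
sc red [453.1 165.5  59. ] 138 mean [449.  163.6  57.7] enc (array([448.5, 163.5]), 21.6)
sc yel [609.9 164.3  56.4] 183 mean [607.3 163.4  57.4] enc (array([606.3, 162.3]), 23.4)
sc stand [ 629.3 -199.5   85.7] 80 mean [ 624.6 -205.8   83.2] enc (array([ 625.2, -206. ]), 18.5)
sc handle [497.9 -64.1 152.4] 49 mean [504.  -61.  152.3] enc (array([503.5, -61.7]), 12.8)
sc hub [ 569.7 -133.2   62. ] 109 mean [ 568.8 -136.8   60.5] enc (array([ 571.8, -137.7]), 27.2)
disc (array([ 568.1, -137.3]), 120.4)
top green 97 (array([ 623.9, -206.3]), 16.5) [ 624.40953675 -205.87696608   84.47382942]
red 173 (array([448.1, 159.4]), 21.6) [447.62634342 159.37367352  59.241624  ]
hand 48 (array([500.6, -63.2]), 12.6) [499.46937103 -62.1504648  154.02735644]
scene green 32 (array([ 628.3, -204.4]), 13.7) [ 625.16504179 -204.87926949   83.18564268]
red 121 (array([449.6, 163.3]), 20.6) [450.16230109 162.4070831   57.6660143 ]
hand 34 (array([505.4, -58.8]), 12.2) [507.39171089 -57.54969228 150.77532444]
```

Positions from the top camera, in mm:
- Red jar (448,160)
- Stand (624,-205.5)
- Handle (500.5,-63)
- Axle (566,-138)
- Pointer direction about 160°

First I'll turn the tool so its x is world y and its y is world x, then go above the jar.

Emit:
drive_tool --pt "0 0 0 0.117" --pt "0 0 0 0.117" --pt "0 0 0 0.117" --pt "0 0 0 0.117" --pt "0 0 0 0.117" --pt "0 0 0 0.117" --pt "0 0 0 0.117" --pt "0 0 0 0.117" --pt "0 0 0 0.117" --pt "0 0 0 0.118" --pt "0 0 0 0" --jaw 0 --force 30

```text
clock: 1.02
eef_pos: [243.1, 575.5, 247.9]
tcp_rot: [-3.141, 0.001, 1.565]
contact_force: [-0.2, -0.9, -0.5]
opening: 1.001
```

Emit:
drive_tool --pt "-1.5 0.75 0 0" --pt "-3 1.5 0 0" --pt "-3.9 1.9 0 0" --pt "-3.9 1.9 0 0" --pt "-3.9 1.9 0 0" --pt "-3.9 1.9 0 0" --pt "-3.9 1.9 0 0" --pt "-3.9 1.9 0 0" --pt "-3.9 1.9 0 0" --pt "-3.9 1.9 0 0" --pt "-3.2 1.6 0 0" --pt "-2.5 1.3 0 0"

```text
clock: 2.02
eef_pos: [441.0, 170.7, 248.3]
tcp_rot: [3.141, 0.001, 1.574]
contact_force: [0.8, 1.0, -0.7]
opening: 0.996
```

Emit:
drive_tool --pt "0 0 0 0" --pt "0 0 0 0"

```text
clock: 2.18
eef_pos: [440.8, 172.2, 248.2]
tcp_rot: [-3.141, 0.0, 1.571]
contact_force: [-0.5, 1.0, 0.4]
opening: 1.0
```

Emit:
drive_tool --pt "-1.1 0.7 0 0" --pt "0 0 1.5 0" --pt "0 0 3 0" --pt "0 0 3 0" --pt "0 0 3 0" --pt "0 0 3 0" --pt "0 0 2 0" --pt "0 0 0 0" --pt "0 0 0 0"

```text
clock: 2.93
eef_pos: [446.5, 163.5, 92.8]
tcp_rot: [-3.139, 0.001, 1.573]
contact_force: [0.2, 0.1, 0.8]
opening: 0.999
```

Run:
```python
from h import *
A=[]
for n in("scene","top"):
    im,W=cloud(n); A.append(im)
s,t=A
c=np.hstack([cv2.resize(s[190:290,290:390],(400,400)),cv2.resize(t[180:280,160:260],(400,400))])
cv2.imwrite("pics/c1.png",c[...,::-1])
```

```text
(no output)
```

View pics/c1.png

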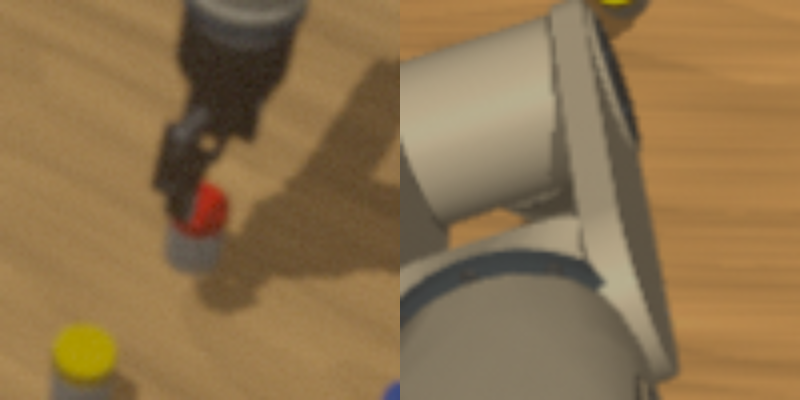

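In the crop the gripper sits straight over the red jar, with the lid showing between the fingers. Next: descend, shift -3 mm in y, and close.

Emit:
drive_tool --pt "-0.25 0.1 1.5 0" --pt "0 0 1.6 0" --pt "0 0 1 0" --pt "0 0 0.6 0" --pt "0 0 0 0" --pt "0 0 0 0"

```text
clock: 3.53
eef_pos: [449.0, 160.7, 46.8]
tcp_rot: [3.141, -0.0, 1.571]
contact_force: [-0.5, 0.1, 0.9]
opening: 1.001
```

Emit:
drive_tool --pt "0 0 0 0" --pt "0 0 0 0" --pt "0 0 0 0" --pt "0 0 0 0" --pt "0 0 0 0" --pt "0 0 0 0" --pt "0 0 0 0" --pt "0 0 0 0" --pt "0 0 0 0" --pt "0 0 0 0" --jaw 1 --force 30

```text
clock: 4.37
eef_pos: [448.9, 160.6, 46.8]
tcp_rot: [3.141, -0.0, 1.571]
contact_force: [-1.6, -1.0, 6.8]
opening: 0.5
```

Emit:
drive_tool --pt "0 0 -0.5 0" --pt "0 0 -1.5 0" --pt "0 0 -2 0" --pt "0 0 -2.5 0" --pt "0 0 -2.5 0" --pt "0 0 -2.5 0" --pt "0 0 -2.5 0" --pt "0 0 -2 0" --pt "0 0 -1.2 0" --pt "0 0 -0.5 0" --pt "0 0 0 0"

```text
clock: 5.28
eef_pos: [449.1, 160.7, 224.4]
tcp_rot: [3.14, -0.001, 1.571]
contact_force: [0.9, 0.0, -2.3]
opening: 0.507
```

Emit:
drive_tool --pt "-0.5 0.25 0 0" --pt "-1 0.5 0 0" --pt "-1.5 0.75 0 0" --pt "-2 0.95 0 0" --pt "-2 0.95 0 0" --pt "-2 0.95 0 0" --pt "-2 0.95 0 0" --pt "-2 0.95 0 0" --pt "-2 0.95 0 0" --pt "-2 0.95 0 0" --pt "-2 0.95 0 0" --pt "-2 0.95 0 0"

```text
clock: 6.28
eef_pos: [549.0, -51.5, 221.8]
tcp_rot: [-3.139, 0.0, 1.57]
contact_force: [0.2, -0.3, -1.8]
opening: 0.507
```

Emit:
drive_tool --pt "-2 0.95 0 0" --pt "-2 0.95 0 0" --pt "-2 0.95 0 0" --pt "-2 0.95 0 0" --pt "-2 0.95 0 0" --pt "-1.5 0.75 0 0" --pt "-1.5 0.75 0 0" --pt "-1 0.5 0 0" --pt "-0.5 0.3 0 0" --pt "0 0 0 0" --pt "0 0 0 0"

```text
clock: 7.2
eef_pos: [619.3, -194.2, 222.8]
tcp_rot: [-3.141, -0.001, 1.571]
contact_force: [-0.4, -0.3, -2.6]
opening: 0.502
```

Emit:
drive_tool --pt "-0.6 0.3 0 0" --pt "-0.55 0.25 0 0" --pt "0 0 1 0" --pt "0 0 1.5 0" --pt "0 0 1.5 0" --pt "0 0 1.5 0" --pt "0 0 1 0" --pt "0 0 0.7 0" --pt "0 0 0 0" --pt "0 0 0 0"

```text
clock: 8.03
eef_pos: [625.3, -205.9, 151.2]
tcp_rot: [-3.141, -0.0, 1.571]
contact_force: [0.2, 0.4, -1.5]
opening: 0.509
```

Run:
```python
from h import *
A=[]
for n in("scene","top"):
    im,W=cloud(n); A.append(im); np.savez(f"{n}1.npz",im=im,W=W)
    H=hsv(im);R=((H[...,0]<8)|(H[...,0]>172))&(H[...,1]>120)&(np.hypot(W[...,0]-625,W[...,1]+206)<50); print(n,'red',R.sum(),np.nanmean(W[R],0) if R.any() else 0)
    P=W[near(W,(566,-138),125,50,60)]; print('disc',cen(P))
s,t=A
c=np.hstack([cv2.resize(s[150:250,150:250],(400,400)),cv2.resize(t[130:230,260:360],(400,400))])
cv2.imwrite("pics/c2.png",c[...,::-1])
```

```text
scene red 123 [ 624.6984751  -197.94556408  162.47990968]
disc (array([ 567.1, -135.8]), 120.6)
top red 0 0
disc (array([ 570.1, -123.5]), 117.9)
```

View pics/c2.png

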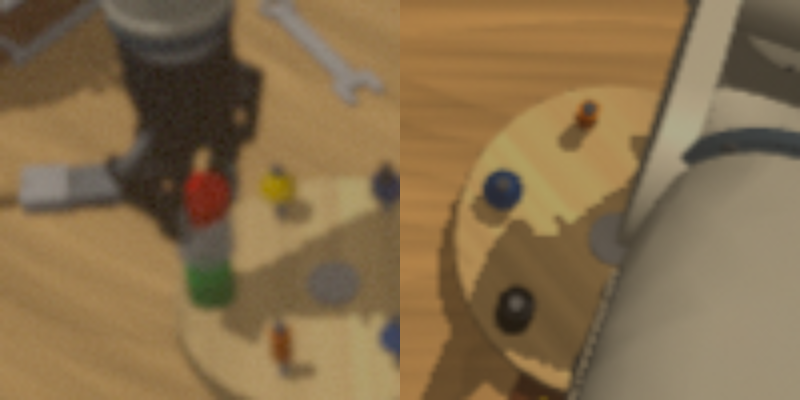

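The jar hovers over the stand, about 20 mm up. I'll check the alignment against projected silhouettes in the scene camera.

Run:
```python
from h import *
p=cams.camera_params('scene');K=np.array([[p['fx'],0,p['cx']],[0,p['fy'],p['cy']],[0,0,1]])
rv=cv2.Rodrigues(np.array(p['R']))[0]
def cyl(c,z0,z1,rad):
    a=np.linspace(0,2*np.pi,90); X=np.array([[c[0]+rad*np.cos(t),c[1]+rad*np.sin(t),z] for t in a for z in (z0,z1)])
    q=cv2.projectPoints(X,rv,np.array(p['t'],float),K,np.array([p['k1'],0,0,0.]))[0].reshape(-1,2); return q.min(0).round(1),q.max(0).round(1)
b=np.load('scene0.npz');c=np.load('scene1.npz')
def box(im,kind,lo,hi):
    H=hsv(im); m=np.zeros(H.shape[:2],bool)
    s=(slice(lo[1],hi[1]),slice(lo[0],hi[0]))
    h=H[s]; m=(((h[...,0]<8)|(h[...,0]>170)) if kind=='r' else ((h[...,0]>50)&(h[...,0]<90)))&(h[...,1]>110)
    v,u=np.nonzero(m); return u.min()+lo[0],v.min()+lo[1],u.max()+lo[0]+1,v.max()+lo[1]+1
print('jar0',box(b['im'],'r',(325,225),(360,262)),cyl((448.9,160.6),44,60,22))
print('stand0',box(b['im'],'g',(185,200),(220,240)),cyl((625,-206),55,85,18))
print('stand1',box(c['im'],'g',(185,200),(220,240)))
print('jar1',box(c['im'],'r',(185,175),(212,215)),cyl((625.3,-206),148,164.4,22))
```

```text
jar0 (np.int64(333), np.int64(236), np.int64(347), np.int64(250)) (array([331. , 234.3]), array([346.9, 249.6]))
stand0 (np.int64(197), np.int64(214), np.int64(207), np.int64(222)) (array([195.1, 211.9]), array([208.4, 227.8]))
stand1 (np.int64(198), np.int64(219), np.int64(200), np.int64(221))
jar1 (np.int64(195), np.int64(193), np.int64(208), np.int64(207)) (array([190.4, 191.6]), array([206.8, 206.7]))
```

Everything agrees to about 1 px (3 mm), so I'll lower gently.

Emit:
drive_tool --pt "0 0 0.4 0" --pt "0 0 0.4 0" --pt "0 0 0.4 0" --pt "0 0 0.3 0" --pt "0 0 0.2 0" --pt "0 0 0 0" --pt "0 0 0 0"

```text
clock: 8.72
eef_pos: [625.2, -205.9, 134.1]
tcp_rot: [-3.141, -0.0, 1.571]
contact_force: [-1.0, 0.2, -2.6]
opening: 0.507
```

Emit:
drive_tool --pt "0 0 0.1 0" --pt "0 0 0.05 0" --pt "0 0 0 0" --pt "0 0 0 0"

```text
clock: 9.05
eef_pos: [625.3, -206.0, 132.9]
tcp_rot: [3.141, 0.0, 1.571]
contact_force: [-1.2, -0.1, -2.3]
opening: 0.504
```

Emit:
drive_tool --pt "0 0 0.05 0" --pt "0 0 0.05 0" --pt "0 0 0 0" --pt "0 0 0 0"

```text
clock: 9.38
eef_pos: [625.4, -206.0, 131.9]
tcp_rot: [3.141, 0.0, 1.571]
contact_force: [0.3, 0.7, -1.9]
opening: 0.506
```

Emit:
drive_tool --pt "0 0 0.06 0" --pt "0 0 0 0" --pt "0 0 0 0"

```text
clock: 9.63
eef_pos: [625.5, -205.9, 131.9]
tcp_rot: [3.141, 0.0, 1.571]
contact_force: [-1.1, 1.9, 6.5]
opening: 0.507
```

Contact. I'll release by opening partway.

Emit:
drive_tool --pt "0 0 -0.02 0" --pt "0 0 0 0" --pt "0 0 0 0" --pt "0 0 0 0" --pt "0 0 0 0" --pt "0 0 0 0" --jaw 0.2

```text
clock: 10.13
eef_pos: [625.2, -206.0, 131.3]
tcp_rot: [-3.141, 0.0, 1.571]
contact_force: [0.3, 0.8, -0.3]
opening: 0.798
```

Run:
```python
from h import *
im,W=cloud('scene')
cv2.imwrite("pics/c3.png",cv2.resize(im[150:250,150:290],(700,500))[...,::-1])
```

```text
(no output)
```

View pics/c3.png

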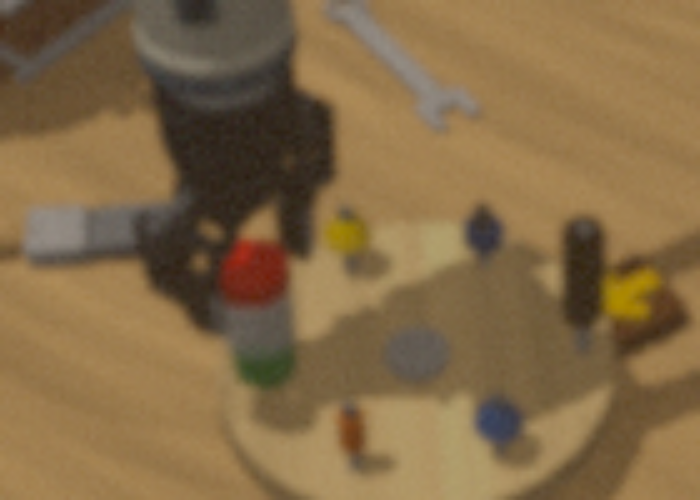

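The jar stands on the stand (lid at about (252,272) in the crop, green below it). I'll rise clear and move above the handle.

Emit:
drive_tool --pt "0 0 -0.5 0" --pt "0 0 -1 0" --pt "0 0 -1.5 0" --pt "0 0 -2 0" --pt "0 0 -2 0" --pt "0 0 -1.5 0" --pt "0 0 -1 0" --pt "0 0 0 0"

```text
clock: 10.85
eef_pos: [626.6, -206.4, 229.7]
tcp_rot: [3.137, 0.001, 1.571]
contact_force: [0.4, -0.7, -0.7]
opening: 0.799
```

Emit:
drive_tool --pt "1 -0.85 0 0" --pt "1.7 -1.5 0 0" --pt "2 -1.75 0 0" --pt "2 -1.75 0 0" --pt "2 -1.75 0 0" --pt "2 -1.75 0 0" --pt "1.7 -1.5 0 0" --pt "1.2 -1 0 0" --pt "0.7 -0.6 0 0" --pt "0 0 0 0" --pt "0 0 0 0" --jaw 0

```text
clock: 11.77
eef_pos: [501.3, -63.1, 226.5]
tcp_rot: [3.141, 0.0, 1.572]
contact_force: [0.3, -0.2, -0.5]
opening: 0.994
```

Run:
```python
from h import *
for n in("scene","top"):
    im,W=cloud(n); H=hsv(im)
    R=((H[...,0]<8)|(H[...,0]>172))&(H[...,1]>110)&(np.hypot(W[...,0]-625,W[...,1]+206)<40)&(W[...,2]>138)&(W[...,2]<155)
    print(n,'lid',R.sum(),W[R].mean(0).round(1) if R.any() else 0,cen(W[R]) if R.any() else 0)
    P=W[near(W,(501,-63),22,125,165)]; print('handle',len(P),P.mean(0).round(1) if len(P) else 0)
```

```text
scene lid 122 [ 627.3 -203.   142.4] (array([ 626.6, -205.1]), 22.6)
handle 101 [506.2 -58.6 144.3]
top lid 115 [ 625.  -211.   144.7] (array([ 625.6, -204.3]), 21.8)
handle 0 0
```

Lid at (626,-205,145), within about 3 mm of the stand centre. Next I'll descend on the handle and grip it.

Emit:
drive_tool --pt "0 0 1 0" --pt "0 0 1.5 0" --pt "0 0 1.8 0" --pt "0 0 1.8 0" --pt "0 0 1.5 0" --pt "0 0 1 0" --pt "0 0 0.5 0" --pt "0 0 0 0"

```text
clock: 12.53
eef_pos: [500.2, -63.2, 134.1]
tcp_rot: [-3.139, -0.0, 1.57]
contact_force: [0.0, 0.2, -0.0]
opening: 1.002
```

Emit:
drive_tool --pt "0 0 0 0" --pt "0 0 0 0" --pt "0 0 0 0" --pt "0 0 0 0" --pt "0 0 0 0" --pt "0 0 0 0" --pt "0 0 0 0" --pt "0 0 0 0" --pt "0 0 0 0" --pt "0 0 0 0" --pt "0 0 0 0" --jaw 1 --force 25

```text
clock: 13.45
eef_pos: [501.1, -62.9, 136.0]
tcp_rot: [3.141, 0.0, 1.571]
contact_force: [-1.0, -0.2, 6.6]
opening: 0.295
```

Run:
```python
from h import *
im,W=cloud("scene"); H=hsv(im)
R=((H[...,0]<8)|(H[...,0]>172))&(H[...,1]>110)&(np.hypot(W[...,0]-625,W[...,1]+206)<60)&(W[...,2]>138)&(W[...,2]<155)
print('lid',cen(W[R]),W[R].mean(0))
c=np.array([566.5,-138]); e=r.sense()['eef_pos'][:2]; print(e-c,np.hypot(*(e-c)),np.degrees(np.arctan2(*(e-c)[::-1])))
# waypoints clockwise
p=np.degrees(np.arctan2(-87+138,426-566)); print('ptr',p)
a0=np.degrees(np.arctan2(*(e-c)[::-1])); a1=p-180
rho=np.hypot(*(e-c)); s=np.linspace(0,1,37); a=np.radians(a0+(a1-a0)*(3*s**2-2*s**3))
Q=c+rho*np.c_[np.cos(a),np.sin(a)]; D=np.diff(np.vstack([e,Q[1:]]),axis=0)/10
print(a0,a1,Q[-1]); print([[round(d[1],2),round(d[0],2)] for d in D])
```

```text
lid (array([ 626. , -204.8]), 23.2) [ 627.64373369 -202.91106196  142.51309141]
[-65.33882178  75.07038896] 99.52248454954055 131.03524954098862
ptr 159.98404039711733
131.03524954098862 -20.015959602882674 [ 660.01105931 -172.06474303]
[[np.float64(0.04), np.float64(0.05)], [np.float64(0.11), np.float64(0.13)], [np.float64(0.18), np.float64(0.22)], [np.float64(0.23), np.float64(0.31)], [np.float64(0.27), np.float64(0.39)], [np.float64(0.3), np.float64(0.48)], [np.float64(0.3), np.float64(0.57)], [np.float64(0.29), np.float64(0.66)], [np.float64(0.27), np.float64(0.74)], [np.float64(0.22), np.float64(0.82)], [np.float64(0.16), np.float64(0.89)], [np.float64(0.08), np.float64(0.95)], [np.float64(-0.02), np.float64(0.99)], [np.float64(-0.12), np.float64(1.02)], [np.float64(-0.23), np.float64(1.03)], [np.float64(-0.35), np.float64(1.01)], [np.float64(-0.46), np.float64(0.98)], [np.float64(-0.57), np.float64(0.93)], [np.float64(-0.67), np.float64(0.86)], [np.float64(-0.75), np.float64(0.78)], [np.float64(-0.82), np.float64(0.69)], [np.float64(-0.87), np.float64(0.58)], [np.float64(-0.91), np.float64(0.48)], [np.float64(-0.92), np.float64(0.37)], [np.float64(-0.91), np.float64(0.27)], [np.float64(-0.89), np.float64(0.17)], [np.float64(-0.84), np.float64(0.09)], [np.float64(-0.79), np.float64(0.02)], [np.float64(-0.72), np.float64(-0.04)], [np.float64(-0.64), np.float64(-0.08)], [np.float64(-0.56), np.float64(-0.1)], [np.float64(-0.46), np.float64(-0.11)], [np.float64(-0.37), np.float64(-0.11)], [np.float64(-0.27), np.float64(-0.09)], [np.float64(-0.16), np.float64(-0.06)], [np.float64(-0.06), np.float64(-0.02)]]
```

The handle is gripped (opening 0.295, about 25 mm) and lies 99.5 mm from the axle, as expected. Leading it clockwise in three steps.

Emit:
drive_tool --pt "0.04 0.05 0 0" --pt "0.11 0.13 0 0" --pt "0.18 0.22 0 0" --pt "0.23 0.31 0 0" --pt "0.27 0.39 0 0" --pt "0.3 0.48 0 0" --pt "0.3 0.57 0 0" --pt "0.29 0.66 0 0" --pt "0.27 0.74 0 0" --pt "0.22 0.82 0 0" --pt "0.16 0.89 0 0" --pt "0.08 0.95 0 0"

```text
clock: 14.5
eef_pos: [563.8, -38.8, 136.0]
tcp_rot: [3.14, 0.001, 1.571]
contact_force: [-0.8, -6.0, 5.7]
opening: 0.302
```

Emit:
drive_tool --pt "-0.02 0.99 0 0" --pt "-0.12 1.02 0 0" --pt "-0.23 1.03 0 0" --pt "-0.35 1.01 0 0" --pt "-0.46 0.98 0 0" --pt "-0.57 0.93 0 0" --pt "-0.67 0.86 0 0" --pt "-0.75 0.78 0 0" --pt "-0.82 0.69 0 0" --pt "-0.87 0.58 0 0" --pt "-0.91 0.48 0 0" --pt "-0.92 0.37 0 0"

```text
clock: 15.5
eef_pos: [660.5, -105.9, 136.0]
tcp_rot: [3.141, 0.0, 1.571]
contact_force: [-3.7, -0.5, 7.5]
opening: 0.298
```

Emit:
drive_tool --pt "-0.91 0.27 0 0" --pt "-0.89 0.17 0 0" --pt "-0.84 0.09 0 0" --pt "-0.79 0.02 0 0" --pt "-0.72 -0.04 0 0" --pt "-0.64 -0.08 0 0" --pt "-0.56 -0.1 0 0" --pt "-0.46 -0.11 0 0" --pt "-0.37 -0.11 0 0" --pt "-0.27 -0.09 0 0" --pt "-0.16 -0.06 0 0" --pt "-0.06 -0.02 0 0"

```text
clock: 16.5
eef_pos: [660.2, -172.5, 136.0]
tcp_rot: [3.14, 0.001, 1.571]
contact_force: [2.2, -0.7, 5.5]
opening: 0.301
```

Emit:
drive_tool --pt "0 0 0 0" --pt "0 0 0 0" --pt "0 0 0 0"

```text
clock: 16.75
eef_pos: [660.3, -172.3, 136.0]
tcp_rot: [3.14, 0.001, 1.571]
contact_force: [1.5, -0.5, 5.5]
opening: 0.298
```

Run:
```python
from h import *
c=np.array([566.5,-138]); f=c+90*np.array([np.cos(np.radians(160)),np.sin(np.radians(160))]); print('front',f)
A=[]
for n in("scene","top"):
    im,W=cloud(n); H=hsv(im); A.append(im)
    R=((H[...,0]<8)|(H[...,0]>172))&(H[...,1]>110)&(np.hypot(*(W[...,:2]-f).transpose(2,0,1))<60)&(W[...,2]>138)&(W[...,2]<155)
    print(n,'lid',R.sum(),W[R].mean(0).round(1) if R.any() else 0,cen(W[R]) if R.any() else 0)
    m=(H[...,0]>20)&(H[...,0]<33)&(H[...,1]>190)&(H[...,2]>110)&(W[...,2]<35)&(W[...,2]>15)&(np.hypot(W[...,0]-426,W[...,1]+87)<50)
    print('arrow',m.sum(),W[m].mean(0),cen(W[m]))
    P=W[near(W,c,125,50,60)]; print('disc',cen(P),circ(P[:,:2])[0])
s,t=A
cv2.imwrite("pics/c4.png",np.hstack([cv2.resize(s[140:270,170:300],(400,400)),cv2.resize(t[130:260,250:380],(400,400))])[...,::-1])
```

```text
front [ 481.92766413 -107.2181871 ]
scene lid 96 [ 483.7 -104.7  142.4] (array([ 482.8, -105.2]), 20.9)
arrow 58 [423.21611705 -87.75769111  23.10517654] (array([422.3, -85.1]), 21.6)
disc (array([ 568.9, -139.5]), 122.2) [ 571.04764824 -128.84526624]
top lid 0 0 0
arrow 0 [nan nan nan] (array([0., 0.]), 0.0)
disc (array([580.6, -87.3]), 105.0) [579.66427204 -84.87563254]<stdin>:9: RuntimeWarning: Mean of empty slice.
  ret = um.true_divide(
```

View pics/c4.png

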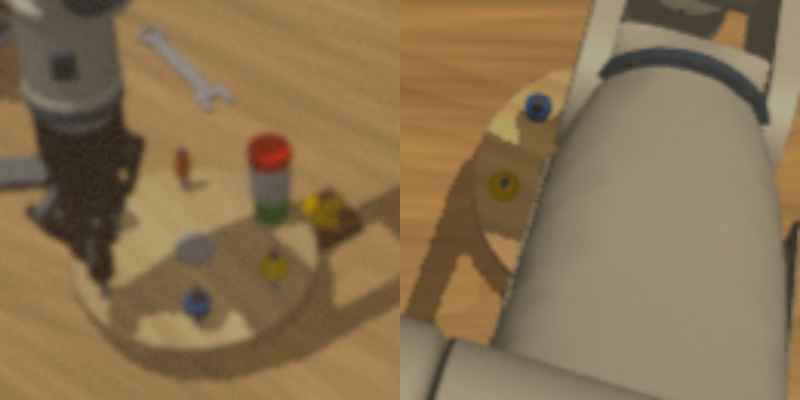

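The picture shows the jar standing upright on the stand by the arrow (lid at about (270,152) in the left crop), with the gripper still on the handle. The measured lid is within 2 mm of the mark, so I'm handing in.

```bash
python3 -c "
from rig import r,job
s=r.sense();print(s['clock'],s['qvel'].round(4),s['opening']);print(job.sign_off())"
```

```text
16.85 [-0.0005  0.0007 -0.0001  0.0002  0.0004  0.0006] 0.299939736759647
the job is handed in; nothing more can be done
None
```

I set the red-lidded jar on the green stand, released it and gripped the black handle. I then led the carousel about 151° clockwise until the stand faced the pointer, and handed the job in at 16.85 s still gripping the handle. The sign-off gives no verdict.

**Last checks:**
- **Jar:** the scene camera put the lid at (482.8, -105.2), about 2 mm from the computed front mark, with its top at about the right height. It looked upright in the picture.
- **Distance from handle:** lid to handle measured 189.8 mm, against 190 mm by design.
- **Handle grip:** the opening was 0.30 (about 25 mm) and the arm was at rest.
- **Contact force:** the tool read at most about 9 N at each reading.

**Not confirmed:**
- **Top camera:** the arm blocked its view at the end, so the final jar and arrow check rests on the scene camera alone.
- **Camera disagreement:** the two cameras differed by 2–4 mm, within the task's tolerances.
- **Bystanders:** I did not re-measure the other things on the bench after the moves. The tool's path stayed clear of them.

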